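# Find the high spot of a worn drum with a dial indicator

## Task

Check the worn drum on the sloping test stand under the hood: first push the dial indicator along its rail fully home against its stop, so that its sprung plunger presses on the drum, then turn the wheel by its crank knob right round in one direction, at least one full turn, watching the needle (there is one highest spot and a lower one). Leave the drum with its highest spot under the plunger, the needle at its greatest reading, the indicator still home, and let go; leave the other things on the bench where they are.

Things in the scene. Friction and masses are not known exactly. Their poses are not given: they have to be found in the camera images.
- spindle (a point): Centre of the wheel's top face on the fixed, grey test stand (base 235 x 262 mm). Axes are the stand's: x into the hood, z up. The wheel's axis n leans 35 deg from vertical towards -x: n = (-sin35, 0, cos35) in these axes. Steel face plate 126 mm across, hub nut 30 mm wide, 5 mm high; the drum that the plunger touches (about 110 mm across) is hidden under the plate.
- hood_edge (a point): Middle of the front edge of the stand's hood roof (roof level, 200 mm wide, 106 mm deep to +x, back wall behind; open in front and at the sides). It lies 19 mm to +x and 200 mm above spindle. An upright gripper on the knob hits it when the knob is uphill; a tool laid along n (tilted 35 deg, coming from the robot's side) passes in front of it at every knob position.
- knob_grip (a point): Point on the axis of the black crank knob, 32 mm above the face plate: the place to grip. The knob is a round handle along n, 18 mm in diameter, from 4 to 49 mm above the face plate, 40 mm from the wheel's axis. It spins freely on its own pin, so a gripper can carry it round the circle without turning itself. Turning the wheel takes some 2 to 5 N at the knob.
- wheel (a joint): Angle of the wheel about n (rad), growing counter-clockwise seen from above its face; unlimited, it counts on past 2 pi. At 0 the knob is uphill (stand +x), at pi/2 at the stand's +y. It starts near 0 and stays where it is left. How the drum's high spot lies to the knob is unknown and different every time.
- tab_face (a point): Centre of the outer face of the indicator's push tab, 10 mm below its top edge: an upright aluminium plate 36 mm wide, 7 mm thick, behind the dial on the stand's -y side. Its axes: z along n, y along the rail towards the wheel (same as the stand's y), x uphill. Push it towards +y. The rail lies 44 mm and the bed 54 mm below this point (along z), the tab is free behind and to the sides.
- indicator (a joint): Position of the indicator's sled on its rail (m): 0 = withdrawn, 0.026 = home against the stop. It starts withdrawn, resists with about 7 N of friction (10 N with the plunger pressed) and stays where it is left.
- dial (a point): Centre of the white dial face (44 mm across, in a 50 mm steel case 20 mm thick) of the indicator; z along n, y towards the wheel. The tip of the plunger is 46 mm from it towards the wheel, 11 mm lower; the face lies 2 mm lower than the wheel's face.
- needle (a joint): Reading of the dial (rad): the black needle turns clockwise by about 1 rad for each mm that the plunger is pressed in; 0 with the plunger free (needle pointing uphill). With the indicator home it reads about 1.3 on the plain part of the drum, and rises in a smooth hump some 70 degrees of wheel turn wide at the highest spot and in another, narrower and clearly lower, at the second spot.
- tin_a: Closed round tin, 57 mm across, 38 mm high, origin under its centre; bystander.
- tin_b: Closed round tin, 57 mm across, 38 mm high, origin under its centre; bystander.

How it is judged:
On the way, in this order (a step that is already met when the one before it is completed fails the run):
1. the indicator is home against its stop (value of joint indicator above 0.025 m), for 0.2 s.
2. the wheel has been turned right round with the indicator home (value of joint indicator above 0.025 m and (value of joint wheel above 5.8 rad or value of joint wheel below -5.8 rad)).
At the end, for the whole second after the job is handed in: The indicator is home (within 1 mm of its stop), the needle stands within about 0.4 rad of its greatest reading (which is about 3.85; the lower spot gives about 2.7), the wheel is at rest and nothing is touched (value of joint indicator above 0.025 m and value of joint needle above 3.45 rad and velocity of joint wheel between -0.05 and 0.05 rad/s).
It fails at once if a tin on the bench was moved by more than 30 mm (distance of any of tin_a, tin_b from where it was at the start of the episode above 0.03 m).
It also fails if it takes over 67 s, if anything falls off the work surface, if the arm or the gripper's body presses on something with over 40 N, if the wrist force passes 120 N, or if a joint passes its speed limit or range.

## Robot

A 7-joint arm with a two-finger parallel gripper is mounted at the origin on a cart in front of the work surface, level with it; the furniture and walls round the work are solid. World frame = base frame: x ahead of the robot, y to its left, z up, the work surface at z = 0. Lengths are in m, angles in rad, forces in N, time in s.
With the tool pointing down it reaches from about 0.425 to 0.875 m from the base axis. Payload 4.7 kg.
Tool frame: the origin (TCP) lies between the finger pads; the fingertips stand ctrl.tip_reach ahead of it and the grasp point (between the pads) lies 5 mm behind it (ctrl.tip_reach is the distance from the TCP to the fingertips, in m); z points along the fingers, y is the direction in which the jaws open and shut (so a half turn about z gives the same grasp; the last joint's range is limited). The gripper opens to 87 mm and grips with 3 to 60 N. Pads are 19 mm wide; open, the fingers measure 117 mm over their backs; the gripper's body (75 mm by 190 mm) begins 51 mm behind the grasp point.
Start: joints at [1.265, 0.321, -0.07, 1.45, 0.023, 1.371, -0.057], TCP at [0.204, -0.617, 0.237] pointing down, gripper open.
Joint ranges: [-2.86, 2.86], [-0.3, 2.09], [-1.38, 1.24], [0.06, 2.45], [-1.56, 4.7], [0.09, 2.05], [-2.69, 2.69]. Speed limits (rad/s): [2.57, 2.57, 3.14, 3.14, 3.14, 3.14, 3.14].

## Interface

Orientations are given as a rotation vector (axis times angle).
In Python, from bench import ctrl gives the robot as it stands.
- The arm moves only by the shell command python3 -m handwheel 'ROWS' [FORCE]. ROWS is JSON, a list of rows, each a list of 7 numbers: the shift along the tool's x, y, z in mm, then the turn, a rotation vector about the tool's x, y, z in rad, then the gripper's target within -1 to 1 (shut at 1, half-way at 0, fully open at -1). In form: [[dx, dy, dz, ax, ay, az, grip], ...]. A call has 1 to 12 rows; each row is the pose to reach, as a shift and turn from the pose commanded when the call began, along the tool's axes at that moment; what a row does not reach only later rows make up. A row lasts 1/8 s, in which the tool goes at most 62.5 mm and 10.7 degrees, less where a joint would pass 70% of its speed; a pose out of reach is approached as far as the arm can. A call with a gripper value outside its range is refused whole. The fingers move at their own pace and stop on an object; FORCE is the grip in N (left out, the last holds). Time passes only in rows, so rows that repeat a pose let the fingers close. It gives the time, the measured TCP pose, the force and the opening at its end, in the units of the state.
- ctrl.get_state(): the state, without advancing time (a new reading comes with each control period).
- ctrl.get_image(name): name is "side" or "top"; returns the picture (420x560x3 uint8, red, green, blue); there is no depth.
- ctrl.camera_model(name): a dict with "mtx" (3x3 intrinsics, pixels), "xyz" and "orientation" of the camera in the world. Camera axes: x right, y up, looking along -z (the intrinsics and any distortion apply to the point x, -y, -z); pixel columns grow to the right and rows downward; lengths in m; the calibration is good to about 2 mm. A picture is of the moment at which its call begins. camera_model takes no time and is no camera call.
- ctrl.close_job(): hands the job in, once; it reports no verdict.
The state is a dict: "time": time; "joint_positions": joint angles; "qd": joint speeds; "joint_torque": joint torques, N m; "position": TCP position; "tool_rot": TCP orientation; "ft_force": force on the tool from outside, world axes, zero at the start; "torque": the same for the moment, N m; "grip_width": opening from 0.0 (shut) to 1.0 (fully open).
Only numpy, scipy, OpenCV 4.12 (cv2) and the standard library are available. Lean on these libraries where they do the work, as an engineer would, in place of code of your own. Each camera call takes 0.05 s, during which the arm holds its last target.

## Working session

There is one attempt and no reset: what is moved stays moved. The work goes in short steps, Python scripts to look and compute and a shell command to move; the robot and the scene stay as the last step left them, time stands still between calls to the robot, and variables do not carry over. Pictures are saved under pics/ and viewed, and the job is handed in when it is done.

```bash
ls; mkdir -p pics
python3 - <<'E'
from bench import ctrl
import cv2
s=ctrl.get_state(); print(s, ctrl.tip_reach)
for n in("side","top"):
    m=ctrl.camera_model(n); print(n,m)
    cv2.imwrite(f"pics/{n}0.png",cv2.cvtColor(ctrl.get_image(n),cv2.COLOR_RGB2BGR))
E
```

```text
pics
{'time': 0.0, 'joint_positions': array([ 1.26511317,  0.3218127 , -0.07012188,  1.45167246,  0.02263941,
        1.37079859, -0.05689722]), 'qd': array([ 0.0003771 , -0.00109325,  0.00068347,  0.00115937, -0.00071682,
        0.00043118,  0.00023222]), 'joint_torque': array([ 4.72450229e-04, -4.91272223e+01, -4.03216789e-01, -3.12531924e+01,
       -6.39332389e-02,  4.34238883e-02,  1.49043758e-04]), 'position': array([ 0.20413138, -0.61655935,  0.23546976]), 'tool_rot': array([-3.09966974e+00, -4.99999726e-01,  6.69151211e-04]), 'ft_force': array([-0.09332687, -0.48592177,  0.21363615]), 'torque': array([-0.0387434 , -0.0052419 ,  0.02525914]), 'grip_width': 1.0005045342660388} 0.014
side {'mtx': array([[541.68717304,   0.        , 291.89148891],
       [  0.        , 541.68717304, 216.82815232],
       [  0.        ,   0.        ,   1.        ]]), 'xyz': array([ 0.04189537, -0.55817398,  0.55678851]), 'orientation': array([ 1.15506748, -0.28185889, -0.45552605])}
top {'mtx': array([[407.99865525,   0.        , 280.87657144],
       [  0.        , 407.99865525, 208.92471926],
       [  0.        ,   0.        ,   1.        ]]), 'xyz': array([0.31729604, 0.24970951, 1.0444579 ]), 'orientation': array([ 0.09521104, -0.13114781, -1.54049774])}
```

View pics/side0.png

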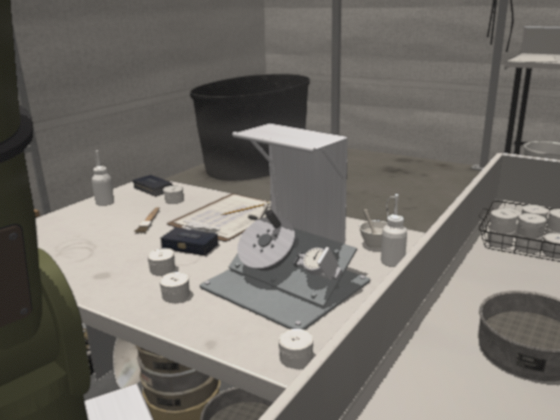

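View pics/top0.png

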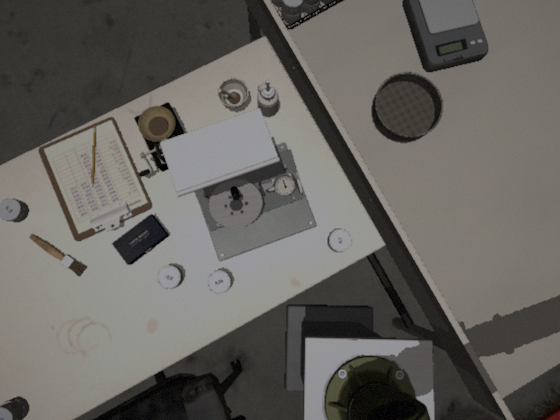

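Run:
```python
import cv2
a=cv2.imread("pics/side0.png")[110:330,190:390]; b=cv2.imread("pics/top0.png")[100:270,150:350]
cv2.imwrite("pics/s0c.png",cv2.resize(a,None,fx=2.7,fy=2.7,interpolation=cv2.INTER_CUBIC))
cv2.imwrite("pics/t0c.png",cv2.resize(b,None,fx=3.5,fy=3.5,interpolation=cv2.INTER_CUBIC))
```

```text
(no output)
```

View pics/s0c.png

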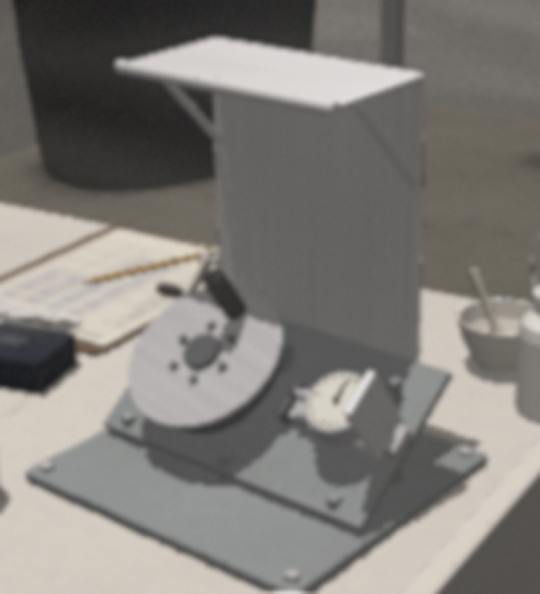

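View pics/t0c.png

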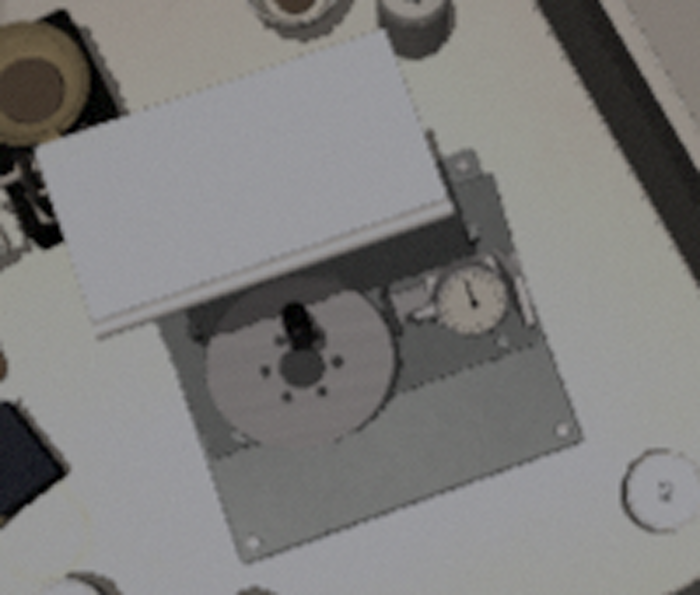

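```bash
cat > h.py <<'E'
import numpy as np
from scipy.spatial.transform import Rotation as R
from bench import ctrl
def ray(n,uv):
    m=ctrl.camera_model(n);K=m["mtx"];p=np.linalg.solve(K,[uv[0],uv[1],1.])
    d=R.from_rotvec(m["orientation"]).apply([p[0],-p[1],-p[2]]);return np.array(m["xyz"]),d/np.linalg.norm(d)
def tri(a,b):
    A=np.zeros((3,3));c=np.zeros(3);L=[]
    for n,uv in(("side",a),("top",b)):
        o,d=ray(n,uv);P=np.eye(3)-np.outer(d,d);A+=P;c+=P@o;L.append((o,P))
    x=np.linalg.solve(A,c);return x,[round(1e3*np.linalg.norm(P@(x-o)),1) for o,P in L]
def onz(n,uv,z):
    o,d=ray(n,uv);return o+d*(z-o[2])/d[2]
def pix(n,X):
    m=ctrl.camera_model(n);p=R.from_rotvec(m["orientation"]).inv().apply(np.array(X)-m["xyz"])
    q=m["mtx"]@np.array([p[0],-p[1],-p[2]]);return q[:2]/q[2]
S=lambda u,v:(u/2.7+190,v/2.7+110)
T=lambda u,v:(u/3.5+150,v/3.5+100)
E
python3 - <<'E'
from h import *
np.set_printoptions(precision=4,suppress=True)
for k,a,b in [("hub",(203,350),(302,367)),("dial",(333,402),(472,300)),("hoodL",(118,66),(98,333)),("hoodR",(333,105),(452,211)),("roofbackR",(422,75),(382,32)),("baseFL",(30,478),(247,562)),("baseFR",(290,592),(582,438))]:
    print(k,*tri(S(*a),T(*b)))
for b in [(247,562),(582,438)]: print(onz("top",T(*b),0.008))
E
```

```text
hub [0.4632 0.3337 0.0991] [np.float64(1.4), np.float64(1.4)]
dial [0.5113 0.222  0.0927] [np.float64(1.1), np.float64(1.1)]
hoodL [0.4473 0.4245 0.2971] [np.float64(0.7), np.float64(0.7)]
hoodR [0.5194 0.239  0.2997] [np.float64(1.3), np.float64(1.3)]
roofbackR [0.6187 0.2803 0.2974] [np.float64(0.4), np.float64(0.4)]
baseFL [0.3349 0.3754 0.0076] [np.float64(1.8), np.float64(1.8)]
baseFR [0.4277 0.1373 0.0146] [np.float64(1.0), np.float64(1.0)]
[0.3331 0.3759 0.008 ]
[0.4293 0.1361 0.008 ]
```

Run:
```python
import cv2
a=cv2.imread("pics/side0.png");b=cv2.imread("pics/top0.png")
f=lambda im,x,y,w,h,k:cv2.convertScaleAbs(cv2.resize(im[y:y+h,x:x+w],None,fx=k,fy=k,interpolation=cv2.INTER_LANCZOS4),alpha=1.3)
cv2.imwrite("pics/s0d.png",f(a,230,195,130,100,6)); cv2.imwrite("pics/t0d.png",f(b,195,150,120,90,6))
```

```text
(no output)
```

View pics/s0d.png

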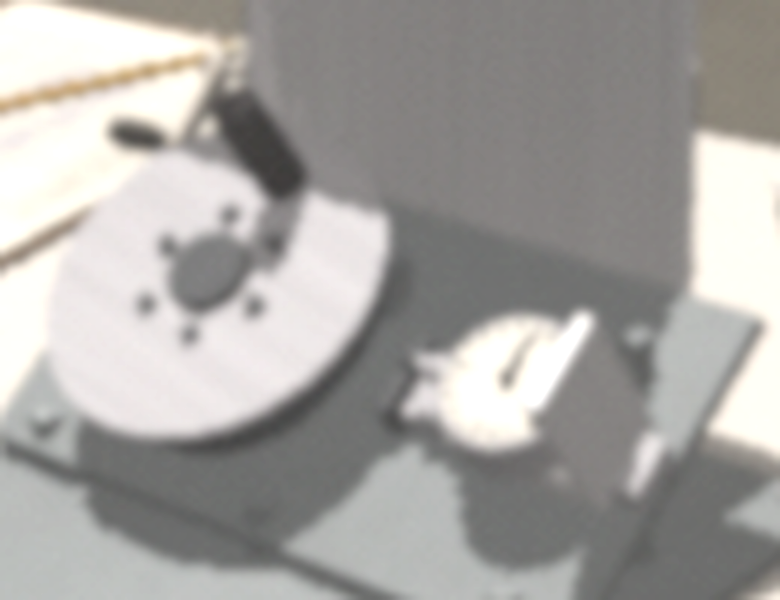

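View pics/t0d.png

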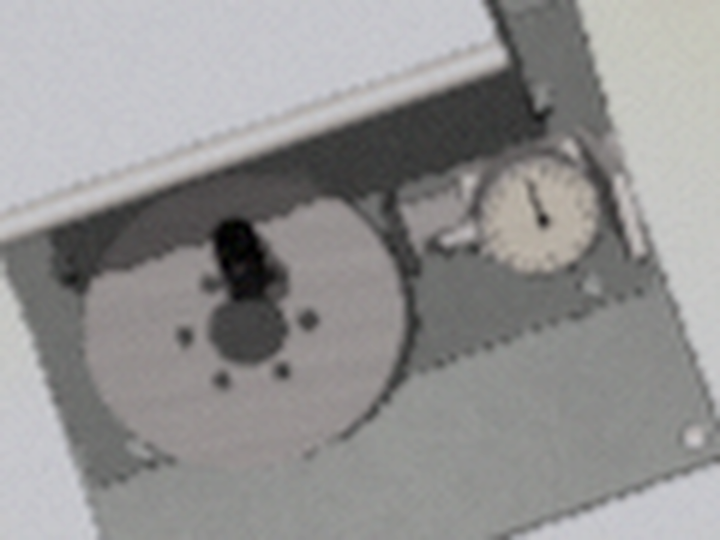

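Run:
```python
from h import *
np.set_printoptions(precision=4,suppress=True)
S=lambda u,v:(u/6+230,v/6+195)
T=lambda u,v:(u/6+195,v/6+150)
ps=np.radians(21.5);xs=np.array([np.cos(ps),np.sin(ps),0]);ys=np.array([-xs[1],xs[0],0]);th=np.radians(35)
n=-np.sin(th)*xs+np.array([0,0,np.cos(th)]);up=np.cross(ys,n)
print("n",n,"up",up,"ys",ys)
sp=None
for k,a,b in [("plate",(209.8,274),(247,328)),("hub",(210,271),(248,331)),("dial",(508,380),(542,217)),("tabtopL",(540,408),(637,255)),("tabtopR",(588,315),(615,178)),("knobtop",(228,98),(232,230))]:
    x,e=tri(S(*a),T(*b))
    if sp is None: sp=x
    d=x-sp; print(k,x,e,"stand up,y,n mm:",1e3*np.array([d@up,d@ys,d@n]))
for nm,dd in (("knobtop",.04*up+.049*n),("plate r y",.063*ys),("plate-y",-.063*ys),("plate -up",-.063*up),("hub",.005*n),("dial",-.1257*ys-.002*n)):
    X=sp+dd; s=pix("side",X);t=pix("top",X)
    print(nm,(s-[230,195])*6,(t-[195,150])*6)
```

```text
n [-0.5337 -0.2102  0.8192] up [0.7622 0.3002 0.5736] ys [-0.3665  0.9304  0.    ]
plate [0.4636 0.3345 0.0965] [np.float64(0.9), np.float64(0.9)] stand up,y,n mm: [0. 0. 0.]
hub [0.4627 0.3337 0.098 ] [np.float64(1.5), np.float64(1.5)] stand up,y,n mm: [-0.025  -0.4107  1.8915]
dial [0.5114 0.2202 0.0942] [np.float64(0.5), np.float64(0.5)] stand up,y,n mm: [   0.8285 -123.8042   -3.3634]
tabtopL [0.4972 0.1821 0.1047] [np.float64(2.6), np.float64(2.6)] stand up,y,n mm: [ -15.4468 -154.0478   20.7761]
tabtopR [0.5222 0.193  0.1251] [np.float64(1.5), np.float64(1.5)] stand up,y,n mm: [  18.5747 -153.0645   21.8656]
knobtop [0.4835 0.339  0.1558] [np.float64(6.9), np.float64(6.9)] stand up,y,n mm: [50.5547 -3.0733 36.9273]
knobtop [209.5289  95.3013] [229.4155 287.3048]
plate r y [ 72.1555 227.4678] [ 94.621  380.1045]
plate-y [351.6949 324.7478] [399.8249 272.1747]
plate -up [105.2386 427.6721] [297.5106 458.8292]
hub [200.8762 266.2013] [249.497  331.1004]
dial [508.426  381.8813] [548.3937 217.3665]
```

```bash
cat >> h.py <<'E'
np.set_printoptions(precision=4,suppress=True)
ps=np.radians(21.5);xs=np.array([np.cos(ps),np.sin(ps),0]);ys=np.array([-xs[1],xs[0],0]);th=np.radians(35)
n=-np.sin(th)*xs+np.array([0,0,np.cos(th)]);up=np.cross(ys,n)
sp=np.array([.4636,.3345,.0960])
def W(u,y,h): return sp+1e-3*(u*up+y*ys+h*n)
def St(X): d=np.array(X)-sp; return 1e3*np.array([d@up,d@ys,d@n])
RA=R.from_matrix(np.c_[-up,ys,-n]); RB=R.from_matrix(np.c_[up,-ys,-n])
def rel(p,Rt,p0=None,R0=None):
    s=ctrl.get_state(); p0=s["position"] if p0 is None else p0; R0=R.from_rotvec(s["tool_rot"]) if R0 is None else R0
    return np.r_[1e3*R0.inv().apply(p-p0),(R0.inv()*Rt).as_rotvec()]
E
python3 - <<'E'
from h import *
s=ctrl.get_state();R0=R.from_rotvec(s["tool_rot"]);print(R0.as_matrix())
print("tabface",W(1,-157,11))
tgt=W(1,-157-40,15)
for Rt in(RA,RB): print(tgt,rel(tgt,Rt))
for p in([.45,-.45,.42],[.5,.0,.42]): print(rel(np.array(p),R0))
# wall
for uv in((380,240),(300,100),(255,20)):
  for z in(0,.1,.2): print(uv,z,pix("side",onz("top",uv,z)))
for uv in((340,240),(170,276),(219,281)): print("tin",onz("top",uv,.038))
E
```

```text
[[ 0.9493  0.3144 -0.0006]
 [ 0.3144 -0.9493  0.0016]
 [-0.0001 -0.0018 -1.    ]]
tabface [0.516  0.1864 0.1056]
[0.5286 0.1484 0.1089] [ 548.4583 -623.9546  127.7373    0.9286   -0.0232    2.9452]
[0.5286 0.1484 0.1089] [ 548.4583 -623.9546  127.7373    0.0152    0.6107   -0.0542]
[ 285.7416  -81.1859 -184.3354    0.        0.        0.    ]
[ 474.6845 -492.6468 -183.6274    0.        0.        0.    ]
(380, 240) 0 [335.4473 399.8412]
(380, 240) 0.1 [321.7185 335.2779]
(380, 240) 0.2 [307.2657 267.3101]
(300, 100) 0 [428.3093 276.7458]
(300, 100) 0.1 [413.6004 236.7528]
(300, 100) 0.2 [397.4006 192.7059]
(255, 20) 0 [462.8774 232.0091]
(255, 20) 0.1 [448.784  199.8618]
(255, 20) 0.2 [432.997  163.8515]
tin [0.3908 0.0801 0.038 ]
tin [0.2925 0.4925 0.038 ]
tin [0.2835 0.3738 0.038 ]
```

Run:
```python
import cv2
a=cv2.imread("pics/side0.png");b=cv2.imread("pics/top0.png")
f=lambda im,x,y,w,h,k:cv2.convertScaleAbs(cv2.resize(im[y:y+h,x:x+w],None,fx=k,fy=k,interpolation=cv2.INTER_LANCZOS4),alpha=1.3)
A=f(a,270,150,290,270,2);B=f(b,240,0,200,270,2)
cv2.imwrite("pics/w0.png",cv2.hconcat([A,B])[:540,:980][:, :]) if False else cv2.imwrite("pics/w0.png",cv2.resize(cv2.hconcat([A,B]),(800,441)))
```

```text
(no output)
```

View pics/w0.png

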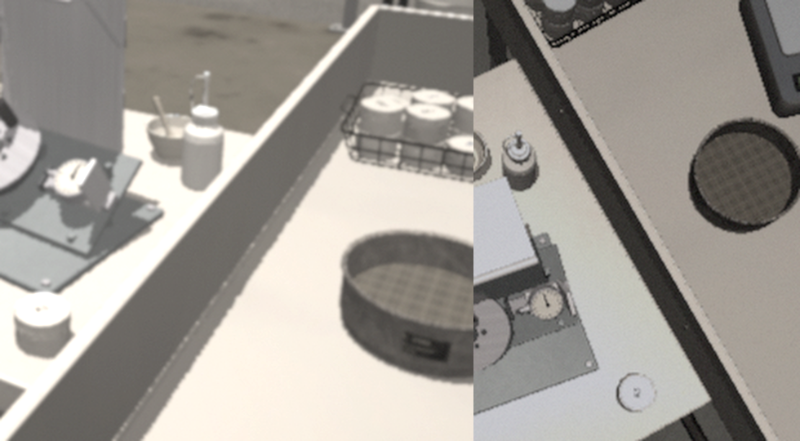

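Run:
```python
from h import *
def side_line(v): return 502.7-(v-153)*(232.7/260)
for nm,L in(("left",[(300,95),(350,180)]),("right",[(329,106),(377,190)])):
  for uv in L:
    for z in(0,.05,.1,.15,.2,.25):
      X=onz("top",uv,z);p=pix("side",X);print(nm,uv,z,X,p,"offs",p[0]-side_line(p[1]))
c=[W(1+u,-197+y,h) for u in(-37,37) for y in(-95,) for h in(61,200)];print(np.array(c))
```

```text
left (300, 95) 0 [0.7821 0.1839 0.    ] [433.3642 275.0177] offs 39.87004590299205
left (300, 95) 0.05 [0.7598 0.1871 0.05  ] [426.0947 255.6438] offs 15.260893894427568
left (300, 95) 0.1 [0.7376 0.1902 0.1   ] [418.4723 235.3293] offs -10.542970076985114
left (300, 95) 0.15 [0.7153 0.1934 0.15  ] [410.4707 214.004 ] offs -37.63071072882258
left (300, 95) 0.2 [0.6931 0.1965 0.2   ] [402.0608 191.5907] offs -66.10059196314245
left (300, 95) 0.25 [0.6708 0.1997 0.25  ] [393.2105 168.0037] offs -96.06116795914511
left (350, 180) 0 [0.5518 0.0481 0.    ] [386.5438 341.0126] offs 52.115064544548545
left (350, 180) 0.05 [0.5406 0.0577 0.05  ] [379.1171 315.3268] offs 21.699564289157024
left (350, 180) 0.1 [0.5294 0.0674 0.1   ] [371.4207 288.708 ] offs -9.820597517420197
left (350, 180) 0.15 [0.5181 0.077  0.15  ] [363.4397 261.1046] offs -42.50671429265668
left (350, 180) 0.2 [0.5069 0.0867 0.2   ] [355.1578 232.4609] offs -76.42469948433649
left (350, 180) 0.25 [0.4957 0.0964 0.25  ] [346.5578 202.7169] offs -111.64553022794644
right (329, 106) 0 [0.7537 0.1051 0.    ] [450.2848 295.205
[... 398 characters left out ...]
.25 [0.6493 0.1397 0.25  ] [405.1684 178.66  ] offs -74.56588955307501
right (377, 190) 0 [ 0.5272 -0.023   0.    ] [402.1791 368.6202] offs 92.45918087769206
right (377, 190) 0.05 [ 0.5172 -0.0099  0.05  ] [393.6616 340.0422] offs 58.36437868660147
right (377, 190) 0.1 [0.5071 0.0031 0.1   ] [384.8788 310.5735] offs 23.20707500631272
right (377, 190) 0.15 [0.4971 0.0162 0.15  ] [375.8179 280.172 ] offs -13.063182634644932
right (377, 190) 0.2 [0.487  0.0292 0.2   ] [366.4655 248.7926] offs -50.50009236880385
right (377, 190) 0.25 [0.477  0.0423 0.25  ] [356.8074 216.3874] offs -89.16086325193436
[[0.5106 0.0392 0.1253]
 [0.4364 0.01   0.2392]
 [0.567  0.0614 0.1678]
 [0.4928 0.0322 0.2816]]
```

```bash
python3 -m handwheel '[[0,0,-120,0,0,0,1],[60,-30,-180,0,0,0,1],[120,-50,-184,0,0,0,1],[180,-60,-184,0,0,0,1],[240,-80,-184,0,0,0,1],[280,-110,-184,0,0,0,1],[310,-160,-184,0,0,0,1],[340,-215,-184,0,0,0,1],[370,-270,-184,0,0,0,1],[400,-330,-184,0,0,0,1],[430,-390,-184,0,0,0,1],[430,-390,-184,0,0,0,1]]'
python3 - <<'E'
from h import *
s=ctrl.get_state();print(s["position"],s["joint_positions"]);print(W(1,-182,130),rel(W(1,-182,130),RB),rel(W(1,-182,14),RB))
E
```

```text
time: 1.6
position: [0.49, -0.1075, 0.4206]
tool_rot: [-3.1, -0.507, -0.0]
ft_force: [1.1, -0.8, -0.9]
grip_width: 0.005
[ 0.49   -0.1075  0.4206] [ 0.6424 -0.0039 -0.474   1.4611 -0.002   1.6838 -1.0782]
[0.4617 0.1381 0.2031] [  51.3912 -241.8527  217.5494    0.0155    0.6105   -0.0493] [ 117.8198 -245.2277  312.5854    0.0155    0.6105   -0.0493]
```

```bash
python3 -m handwheel '[[0,-50,0,0.005,0.15,-0.01,1],[10,-110,30,0.008,0.3,-0.02,1],[20,-170,80,0.012,0.45,-0.035,1],[40,-220,140,0.0155,0.61,-0.049,1],[51,-242,190,0.0155,0.61,-0.049,1],[51,-242,217,0.0155,0.61,-0.049,1],[51,-242,217,0.0155,0.61,-0.049,1],[51,-242,217,0.0155,0.61,-0.049,1]]'
python3 - <<'E'
from h import *
import cv2
s=ctrl.get_state();print(s["position"],St(s["position"]),s["joint_positions"]);print(rel(W(1,-182,14),RB))
for k in("side","top"): cv2.imwrite(f"pics/{k}1.png",cv2.cvtColor(ctrl.get_image(k),cv2.COLOR_RGB2BGR))
cv2.imwrite("pics/b1.png",cv2.resize(cv2.hconcat([cv2.imread("pics/side1.png")[60:340,150:450],cv2.imread("pics/top1.png")[60:340,150:450]]),(800,373)))
E
```

```text
time: 2.6
position: [0.5069, 0.0699, 0.2337]
tool_rot: [-2.893, -0.515, -0.721]
ft_force: [-0.1, -2.7, 0.4]
grip_width: 0.002
[0.5069 0.0699 0.2337] [  32.5166 -262.0801  145.3787] [ 0.0287 -0.2975 -0.091   2.1659 -0.2617  0.8194 -1.1477]
[-18.1041 -77.065  135.6455  -0.0173   0.1171  -0.0285]
```

View pics/b1.png

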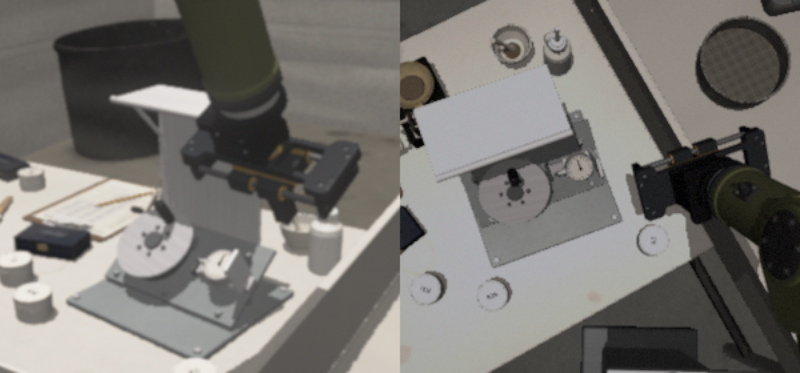

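```bash
python3 -m handwheel '[[-18,-40,0,-0.017,0.117,-0.028,1],[-18,-77,10,-0.017,0.117,-0.028,1],[-18,-77,20,-0.017,0.117,-0.028,1],[-18,-77,20,-0.017,0.117,-0.028,1]]'
python3 - <<'E'
from h import *
s=ctrl.get_state();print(s["position"],St(s["position"]),s["joint_positions"]);print(rel(W(1,-182,14),RB))
E
```

```text
time: 3.2
position: [0.4916, 0.1554, 0.187]
tool_rot: [-2.831, -0.575, -0.811]
ft_force: [-0.5, 1.9, 1.4]
grip_width: 0.006
[0.4916 0.1554 0.187 ] [  19.8029 -176.9587   97.2618] [-0.0483 -0.3007 -0.2147  2.2881 -0.2859  0.607  -1.2514]
[-14.9301   8.4952  83.7641  -0.0437   0.0473   0.0118]
```

```bash
python3 -m handwheel '[[-15,8,40,-0.043,0.047,0.012,1],[-15,8,40,-0.043,0.047,0.012,1],[-15,8,40,-0.043,0.047,0.012,1]]'
python3 - <<'E'
from h import *
s=ctrl.get_state();print(s["position"],St(s["position"]),s["joint_positions"]);print(rel(W(1,-182,14),RB))
E
```

```text
time: 3.58
position: [0.5057, 0.1405, 0.1445]
tool_rot: [-2.861, -0.514, -0.9]
ft_force: [0.5, 0.5, 0.1]
grip_width: 0.004
[0.5057 0.1405 0.1445] [   1.7098 -195.9449   58.0539] [ 0.0141 -0.2468 -0.2883  2.3592 -0.2497  0.4214 -1.3063]
[ -0.788  -14.737   43.794    0.0183   0.0028  -0.0141]
```

```bash
python3 -m handwheel '[[0,-10,22,0.018,0.003,-0.014,1],[0,-10,44,0.018,0.003,-0.014,1],[0,-10,44,0.018,0.003,-0.014,1]]'
python3 - <<'E'
from h import *
import cv2
s=ctrl.get_state();print(s["position"],St(s["position"]),s["joint_positions"]);print(rel(W(1,-172,14),RB))
for k in("side","top"): cv2.imwrite(f"pics/{k}2.png",cv2.cvtColor(ctrl.get_image(k),cv2.COLOR_RGB2BGR))
cv2.imwrite("pics/b2.png",cv2.resize(cv2.hconcat([cv2.imread("pics/side2.png")[140:320,230:430],cv2.imread("pics/top2.png")[110:290,190:390]]),(800,360),interpolation=cv2.INTER_CUBIC))
E
```

```text
time: 3.95
position: [0.5258, 0.158, 0.1071]
tool_rot: [-2.844, -0.539, -0.894]
ft_force: [0.2, 0.0, 0.1]
grip_width: 0.001
[0.5258 0.158  0.1071] [   0.7143 -187.0358   13.0019] [ 0.0054 -0.118  -0.3102  2.3483 -0.2369  0.3045 -1.3063]
[  0.2729 -15.0354  -1.0068   0.0006   0.0016  -0.0007]
```

View pics/b2.png

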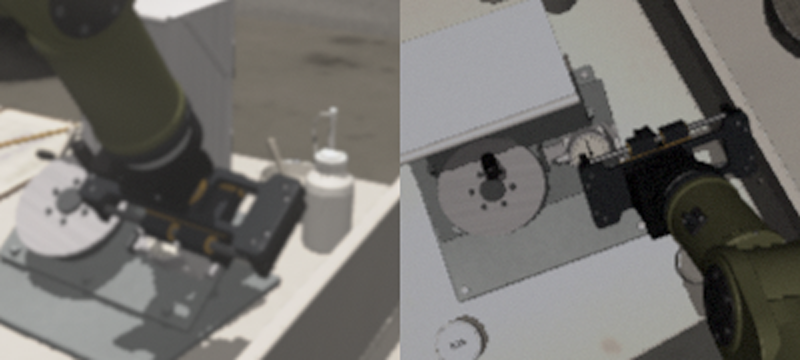

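```bash
python3 -m handwheel '[[0,-6,0,0,0,0,1],[0,-12,0,0,0,0,1],[0,-15,0,0,0,0,1],[0,-18,0,0,0,0,1],[0,-21,0,0,0,0,1],[0,-24,0,0,0,0,1],[0,-27,0,0,0,0,1],[0,-27,0,0,0,0,1]]'
python3 - <<'E'
from h import *
s=ctrl.get_state();print(St(s["position"]),s["ft_force"]@ys,s["ft_force"])
E
```

```text
time: 5.05
position: [0.5152, 0.1817, 0.1061]
tool_rot: [-2.846, -0.537, -0.896]
ft_force: [1.0, -5.6, 0.0]
grip_width: 0.003
[  -0.747  -161.0678   12.8772] -5.620219169458102 [ 1.0291 -5.6352  0.0332]
```

```bash
python3 -m handwheel '[[0,-4,0,0,0,0,1],[0,-8,0,0,0,0,1],[0,-12,0,0,0,0,1],[0,-12,0,0,0,0,1]]'
python3 - <<'E'
from h import *
s=ctrl.get_state();print(St(s["position"]),s["ft_force"]@ys,s["ft_force"])
E
python3 -m handwheel '[[0,-2,0,0,0,0,1],[0,-4,0,0,0,0,1],[0,-4,0,0,0,0,1]]'
python3 - <<'E'
from h import *
s=ctrl.get_state();print(St(s["position"]),s["ft_force"]@ys,s["ft_force"])
E
```

```text
time: 5.55
position: [0.5107, 0.1929, 0.1061]
tool_rot: [-2.846, -0.538, -0.895]
ft_force: [1.1, -5.7, 1.1]
grip_width: 0.003
[  -0.8042 -148.9933   12.8682] -5.7264394248177615 [ 1.1344 -5.7078  1.1145]
time: 5.92
position: [0.5094, 0.1963, 0.1061]
tool_rot: [-2.847, -0.537, -0.895]
ft_force: [1.6, -6.2, 1.3]
grip_width: 0.006
[  -0.8174 -145.316    12.8676] -6.355717649950806 [ 1.5883 -6.2054  1.2891]
```

```bash
for i in 1 2 3; do python3 -m handwheel '[[0,-1,0,0,0,0,1],[0,-2,0,0,0,0,1],[0,-2,0,0,0,0,1]]' >/dev/null
python3 - <<'E'
from h import *
s=ctrl.get_state();print(s["time"],St(s["position"]),s["ft_force"]@ys)
E
done
```

```text
6.3 [  -0.8031 -143.6495   12.8797] -6.401008219640711
6.675 [  -0.7842 -142.7287   12.9188] -9.917314135479677
7.05 [  -0.8544 -142.5691   12.9437] -15.379891515877349
```

```bash
for i in 1 2; do python3 -m handwheel '[[0,-1,0,0,0,0,1],[0,-2,0,0,0,0,1],[0,-2,0,0,0,0,1]]' >/dev/null
python3 - <<'E'
from h import *
s=ctrl.get_state();print(s["time"],St(s["position"]),s["ft_force"]@ys)
E
done
```

```text
7.425 [  -0.8915 -142.4579   12.9758] -19.75238175041058
7.8 [  -0.8851 -142.3585   13.0143] -24.872908813824818
```

```bash
python3 -m handwheel '[[0,15,0,0,0,0,1],[0,28,0,0,0,0,1],[0,28,-40,0,0,0,1],[0,28,-70,0,0,0,1],[0,28,-70,0,0,0,1]]'
python3 - <<'E'
from h import *
import cv2
s=ctrl.get_state();print(s["position"],St(s["position"]),s["joint_positions"])
for a in (0,10,-10): print(W(40*np.cos(np.radians(a)),40*np.sin(np.radians(a)),85),rel(W(40*np.cos(np.radians(a)),40*np.sin(np.radians(a)),85),RB))
for k in("side","top"): cv2.imwrite(f"pics/{k}3.png",cv2.cvtColor(ctrl.get_image(k),cv2.COLOR_RGB2BGR))
cv2.imwrite("pics/b3.png",cv2.convertScaleAbs(cv2.resize(cv2.hconcat([cv2.imread("pics/side3.png")[190:290,230:360],cv2.imread("pics/top3.png")[140:240,195:325]]),(800,308),interpolation=cv2.INTER_CUBIC),alpha=1.3))
E
```

```text
time: 8.43
position: [0.4845, 0.1704, 0.1602]
tool_rot: [-2.844, -0.544, -0.889]
ft_force: [-0.5, 0.2, -0.1]
grip_width: 0.004
[0.4845 0.1704 0.1602] [   3.4462 -160.3539   75.9251] [-0.2045 -0.3007 -0.1671  2.3664 -0.1089  0.4671 -1.4906]
[0.4487 0.3286 0.1886] [  36.8161 -160.3045   -8.885    -0.0022    0.0045    0.0019]
[0.4457 0.3349 0.1882] [  36.2216 -167.2516   -8.8669   -0.0022    0.0045    0.0019]
[0.4508 0.322  0.1882] [  36.1953 -153.3598   -8.8975   -0.0022    0.0045    0.0019]
```

View pics/b3.png

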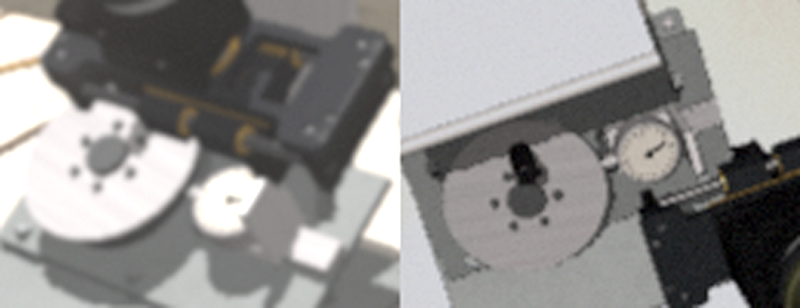

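Run:
```python
from h import *
for a in (-20,-10,0,10,20):
    c,s_=np.cos(np.radians(a)),np.sin(np.radians(a))
    print(a,[((pix("top",W(40*c,40*s_,h))-[195,150])*6).round(0) for h in(4,49)],[((pix("side",W(40*c,40*s_,h))-[230,195])*6).round(0) for h in(4,49)])
```

```text
-20 [array([252., 235.]), array([267., 281.])] [array([292., 190.]), array([237., 112.])]
-10 [array([234., 237.]), array([248., 283.])] [array([279., 181.]), array([224., 103.])]
0 [array([216., 241.]), array([229., 288.])] [array([265., 175.]), array([210.,  97.])]
10 [array([199., 249.]), array([212., 295.])] [array([249., 171.]), array([193.,  93.])]
20 [array([184., 259.]), array([196., 306.])] [array([231., 171.]), array([175.,  93.])]
```

```bash
python3 -m handwheel '[[20,-40,-4,0,0,0,-1],[35,-90,-4,0,0,0,-1],[35,-130,-4,0,0,0,-1],[35,-152,-4,0,0,0,-1],[35,-152,-4,0,0,0,-1],[35,-152,-4,0,0,0,-1]]' 20
python3 - <<'E'
from h import *
s=ctrl.get_state();print(s["position"],St(s["position"]),s["joint_positions"],s["ft_force"])
print(rel(W(39,-8,27),RB))
E
```

```text
time: 9.28
position: [0.4538, 0.3186, 0.1822]
tool_rot: [-2.848, -0.539, -0.889]
ft_force: [0.6, 0.3, -0.0]
grip_width: 0.6
[0.4538 0.3186 0.1822] [ 37.2625 -11.1724  79.1775] [-0.1006 -0.2268 -0.6381  2.2297  0.1671  0.5365 -2.0815] [ 0.5997  0.2529 -0.012 ]
[ 2.0557 -3.2542 52.1609  0.0015  0.0061 -0.0007]
```

```bash
python3 -m handwheel '[[2,-3,0,0,0,0,-1],[2,-3,15,0,0,0,-1],[2,-3,35,0,0,0,-1],[2,-3,52,0,0,0,-1],[2,-3,52,0,0,0,-1]]' 20
python3 - <<'E'
from h import *
import cv2
s=ctrl.get_state();print(s["position"],St(s["position"]),s["joint_positions"],s["ft_force"])
for k in("side","top"): cv2.imwrite(f"pics/{k}4.png",cv2.cvtColor(ctrl.get_image(k),cv2.COLOR_RGB2BGR))
cv2.imwrite("pics/b4.png",cv2.convertScaleAbs(cv2.resize(cv2.hconcat([cv2.imread("pics/side4.png")[170:290,230:390],cv2.imread("pics/top4.png")[120:240,175:335]]),(800,300),interpolation=cv2.INTER_CUBIC),alpha=1.3))
E
```

```text
time: 9.9
position: [0.4814, 0.3335, 0.1399]
tool_rot: [-2.848, -0.54, -0.886]
ft_force: [-0.8, -0.7, -0.0]
grip_width: 0.996
[0.4814 0.3335 0.1399] [38.4289 -7.4229 26.7174] [-0.0149 -0.0693 -0.7452  2.2108  0.4094  0.4515 -2.2901] [-0.761  -0.6583 -0.0028]
```

View pics/b4.png

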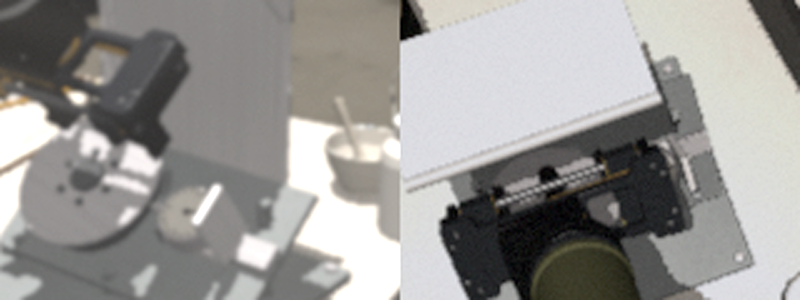

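```bash
python3 -m handwheel '[[0,0,0,0,0,0,1],[0,0,0,0,0,0,1],[0,0,0,0,0,0,1],[0,0,0,0,0,0,1],[0,0,0,0,0,0,1],[0,0,0,0,0,0,1],[0,0,0,0,0,0,1]]' 20
python3 - <<'E'
from h import *
import cv2
s=ctrl.get_state();print(s["position"],St(s["position"]),s["joint_positions"],s["ft_force"],s["grip_width"])
for k in("side","top"): cv2.imwrite(f"pics/{k}5.png",cv2.cvtColor(ctrl.get_image(k),cv2.COLOR_RGB2BGR))
cv2.imwrite("pics/b5.png",cv2.convertScaleAbs(cv2.resize(cv2.hconcat([cv2.imread("pics/side5.png")[170:290,230:390],cv2.imread("pics/top5.png")[120:240,175:335]]),(800,300),interpolation=cv2.INTER_CUBIC),alpha=1.3))
E
```

```text
time: 10.88
position: [0.4814, 0.3345, 0.1413]
tool_rot: [-2.846, -0.541, -0.889]
ft_force: [-0.7, 0.4, 0.5]
grip_width: 0.287
[0.4814 0.3345 0.1413] [39.4979 -6.4894 27.5939] [-0.0158 -0.0713 -0.7458  2.2103  0.41    0.4512 -2.2911] [-0.7124  0.3924  0.4905] 0.28652252210722035
```

View pics/b5.png

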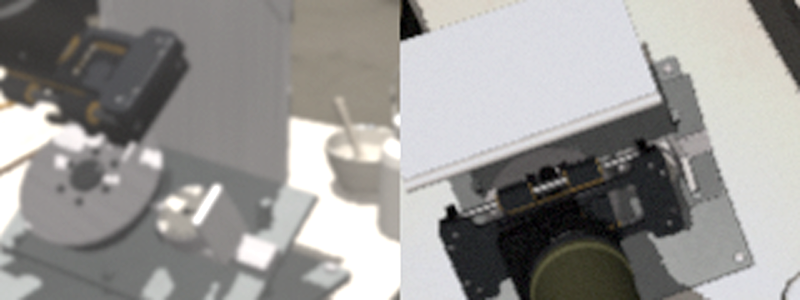

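```bash
python3 -m handwheel '[[0,0,0,0,0,0,1],[0,0,0,0,0,0,1],[0,0,0,0,0,0,1],[0,0,0,0,0,0,1]]' 20
python3 - <<'E'
from h import *
s=ctrl.get_state();print(St(s["position"]),s["ft_force"],s["grip_width"])
E
```

```text
time: 11.48
position: [0.4813, 0.3346, 0.1413]
tool_rot: [-2.846, -0.542, -0.889]
ft_force: [-0.1, 1.0, -0.7]
grip_width: 0.203
[39.4922 -6.3553 27.6086] [-0.0633  0.9501 -0.6554] 0.20302353289805078
```

```bash
cat > look.py <<'E'
import sys,cv2
from h import *
s=ctrl.get_state();q=St(s["position"]);print(sys.argv[1],"t",round(s["time"],2),q.round(1),"ang",np.degrees(np.arctan2(q[1],q[0])).round(1),"r",np.hypot(q[0],q[1]).round(1),"F(up,y,n)",np.array([s["ft_force"]@v for v in(up,ys,n)]).round(1),"q",s["joint_positions"].round(2))
ims=[cv2.cvtColor(ctrl.get_image(k),cv2.COLOR_RGB2BGR) for k in("side","top")]
cv2.imwrite(f"pics/n{sys.argv[1]}.png",cv2.resize(cv2.hconcat([ims[0][225:285,270:350],ims[1][150:210,240:320]]),(800,300),interpolation=cv2.INTER_CUBIC))
E
python3 - <<'E'
import numpy as np
for a in np.arange(-9,351,20.):
    f=lambda a:np.array([40*np.cos(np.radians(a)),-40*np.sin(np.radians(a))])
    print(a,"->",a+20,(f(a+10)-f(a)).round(1),(f(a+20)-f(a)).round(1))
E
```

```text
-9.0 -> 11.0 [ 0.5 -7. ] [ -0.2 -13.9]
11.0 -> 31.0 [-1.9 -6.7] [ -5. -13.]
31.0 -> 51.0 [-4.1 -5.6] [ -9.1 -10.5]
51.0 -> 71.0 [-5.8 -3.9] [-12.2  -6.7]
71.0 -> 91.0 [-6.8 -1.7] [-13.7  -2.2]
91.0 -> 111.0 [-6.9  0.7] [-13.6   2.7]
111.0 -> 131.0 [-6.3  3.1] [-11.9   7.2]
131.0 -> 151.0 [-4.8  5. ] [-8.7 10.8]
151.0 -> 171.0 [-2.8  6.4] [-4.5 13.1]
171.0 -> 191.0 [-0.5  7. ] [ 0.2 13.9]
191.0 -> 211.0 [1.9 6.7] [ 5. 13.]
211.0 -> 231.0 [4.1 5.6] [ 9.1 10.5]
231.0 -> 251.0 [5.8 3.9] [12.2  6.7]
251.0 -> 271.0 [6.8 1.7] [13.7  2.2]
271.0 -> 291.0 [ 6.9 -0.7] [13.6 -2.7]
291.0 -> 311.0 [ 6.3 -3.1] [11.9 -7.2]
311.0 -> 331.0 [ 4.8 -5. ] [  8.7 -10.8]
331.0 -> 351.0 [ 2.8 -6.4] [  4.5 -13.1]
```

```bash
M="python3 -m handwheel"; python3 look.py 00
python3 -m handwheel '[[0.5,-7,0,0,0,0,1],[-0.2,-13.9,0,0,0,0,1],[-0.2,-13.9,0,0,0,0,1]]' 20 >/dev/null; python3 look.py 01
python3 -m handwheel '[[-1.9,-6.7,0,0,0,0,1],[-5,-13,0,0,0,0,1],[-5,-13,0,0,0,0,1]]' 20 >/dev/null; python3 look.py 02
python3 - <<'E'
import cv2
cv2.imwrite("pics/m1.png",cv2.resize(cv2.vconcat([cv2.imread(f"pics/n{k}.png") for k in("00","02")]),(800,600)))
E
```

```text
00 t 11.47 [39.5 -6.4 27.6] ang -9.1 r 40.0 F(up,y,n) [-0.1  0.9 -0.7] q [-0.02 -0.07 -0.75  2.21  0.41  0.45 -2.29]
01 t 11.95 [39.6  8.7 27.6] ang 12.4 r 40.5 F(up,y,n) [ 1.7  0.3 -1.7] q [-0.02 -0.06 -0.78  2.2   0.46  0.47 -2.36]
02 t 12.43 [34.7 21.7 27.7] ang 32.0 r 40.9 F(up,y,n) [ 2.   0.7 -5.4] q [-0.03 -0.05 -0.8   2.2   0.51  0.48 -2.43]
```

View pics/m1.png

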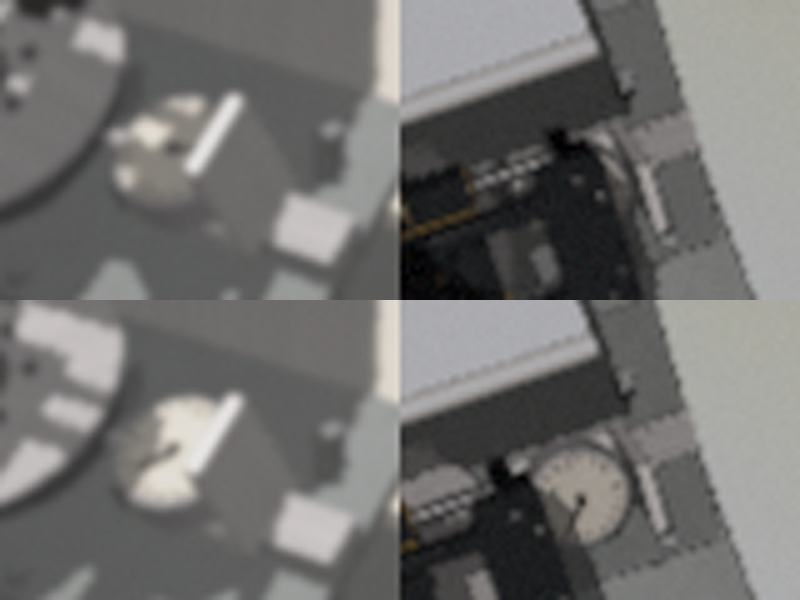

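```bash
python3 -m handwheel '[[-4.1,-5.6,0,0,0,0,1],[-9.1,-10.5,0,0,0,0,1],[-9.1,-10.5,0,0,0,0,1]]' 20 >/dev/null; python3 look.py 03
python3 -m handwheel '[[-5.8,-3.9,0,0,0,0,1],[-12.2,-6.7,0,0,0,0,1],[-12.2,-6.7,0,0,0,0,1]]' 20 >/dev/null; python3 look.py 04
python3 - <<'E'
import cv2
cv2.imwrite("pics/m2.png",cv2.resize(cv2.vconcat([cv2.imread(f"pics/n{k}.png") for k in("03","04")]),(800,600)))
E
```

```text
03 t 12.9 [25.2 32.7 27.7] ang 52.4 r 41.3 F(up,y,n) [ 1.9  3.3 -5.1] q [-0.04 -0.04 -0.82  2.21  0.55  0.48 -2.5 ]
04 t 13.38 [12.4 39.6 27.8] ang 72.6 r 41.5 F(up,y,n) [ 0.7  3.2 -6.3] q [-0.05 -0.05 -0.84  2.23  0.58  0.48 -2.55]
```

View pics/m2.png

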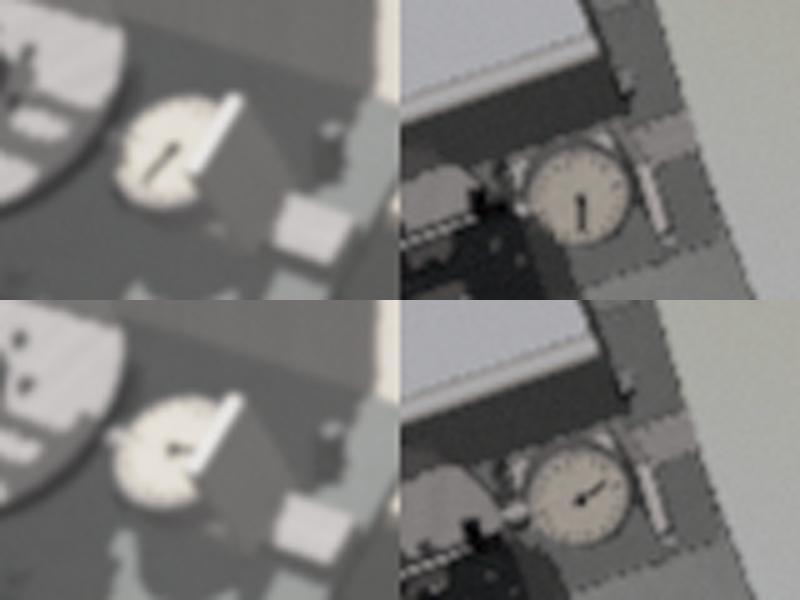

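```bash
python3 -m handwheel '[[-6.8,-1.7,0,0,0,0,1],[-13.7,-2.2,0,0,0,0,1],[-13.7,-2.2,0,0,0,0,1]]' 20 >/dev/null; python3 look.py 05
python3 -m handwheel '[[-6.9,0.7,0,0,0,0,1],[-13.6,2.7,0,0,0,0,1],[-13.6,2.7,0,0,0,0,1]]' 20 >/dev/null; python3 look.py 06
python3 - <<'E'
import cv2
cv2.imwrite("pics/m3.png",cv2.resize(cv2.vconcat([cv2.imread(f"pics/n{k}.png") for k in("01","05","06")]),(800,600)))
E
```

```text
05 t 13.85 [-2.  41.4 27.7] ang 92.8 r 41.4 F(up,y,n) [-1.5  4.2 -4.8] q [-0.06 -0.06 -0.86  2.25  0.59  0.47 -2.59]
06 t 14.32 [-15.6  38.1  27.8] ang 112.3 r 41.2 F(up,y,n) [-2.6  4.4 -5.8] q [-0.06 -0.08 -0.86  2.28  0.59  0.45 -2.6 ]
```

View pics/m3.png

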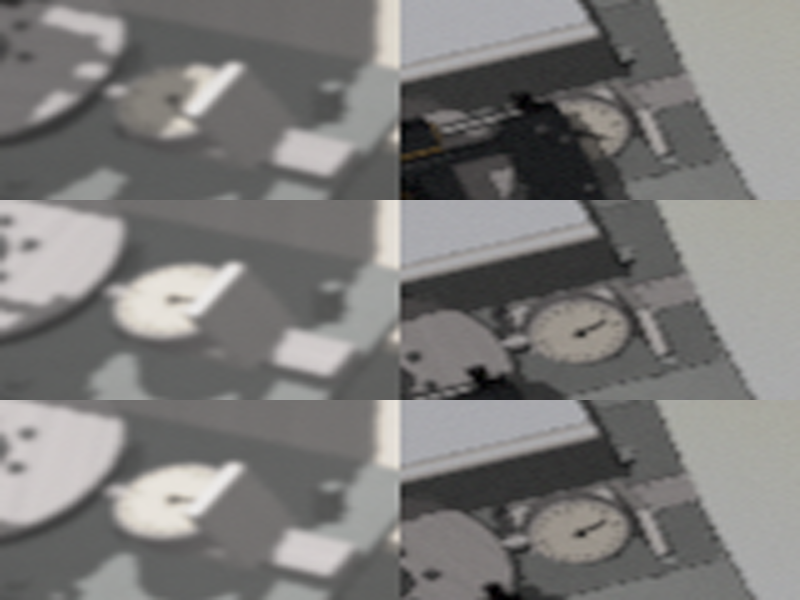

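```bash
python3 -m handwheel '[[-6.3,3.1,0,0,0,0,1],[-11.9,7.2,0,0,0,0,1],[-11.9,7.2,0,0,0,0,1]]' 20 >/dev/null; python3 look.py 07
python3 -m handwheel '[[-4.8,5,0,0,0,0,1],[-8.7,10.8,0,0,0,0,1],[-8.7,10.8,0,0,0,0,1]]' 20 >/dev/null; python3 look.py 08
python3 -m handwheel '[[-2.8,6.4,0,0,0,0,1],[-4.5,13.1,0,0,0,0,1],[-4.5,13.1,0,0,0,0,1]]' 20 >/dev/null; python3 look.py 09
python3 - <<'E'
import cv2
cv2.imwrite("pics/m4.png",cv2.resize(cv2.vconcat([cv2.imread(f"pics/n{k}.png") for k in("07","08","09")]),(800,600)))
E
```

```text
07 t 14.8 [-27.9  29.7  27.7] ang 133.1 r 40.7 F(up,y,n) [-5.   4.3 -4.5] q [-0.06 -0.1  -0.85  2.31  0.57  0.43 -2.59]
08 t 15.28 [-36.1  17.9  27.7] ang 153.7 r 40.2 F(up,y,n) [-4.   0.9 -6.5] q [-0.06 -0.12 -0.83  2.34  0.54  0.4  -2.55]
09 t 15.75 [-39.6   4.5  27.8] ang 173.5 r 39.8 F(up,y,n) [ -3.1  -0.6 -11.5] q [-0.06 -0.14 -0.79  2.36  0.5   0.38 -2.49]
```

View pics/m4.png

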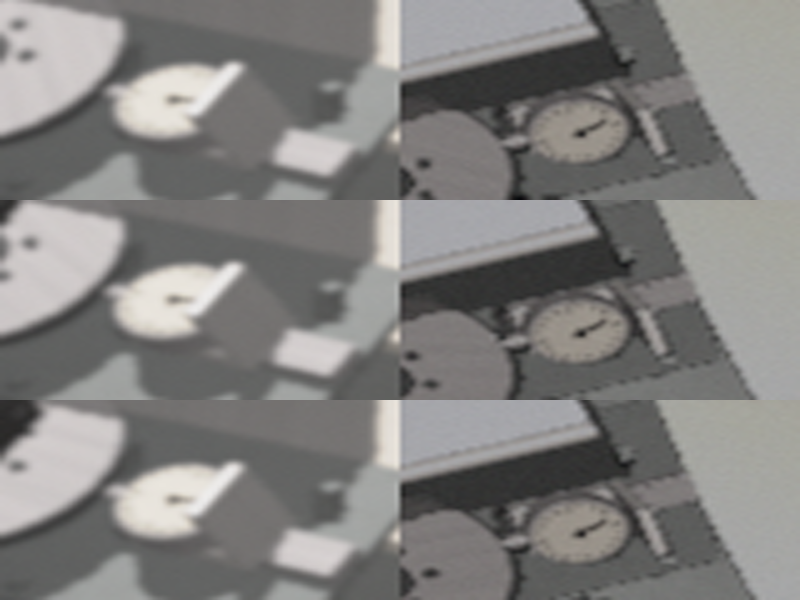

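```bash
python3 -m handwheel '[[-0.5,7,0.5,0,0,0,1],[0.2,13.9,1,0,0,0,1],[0.2,13.9,1,0,0,0,1]]' 20 >/dev/null; python3 look.py 10
python3 -m handwheel '[[1.9,6.7,0,0,0,0,1],[5,13,0,0,0,0,1],[5,13,0,0,0,0,1]]' 20 >/dev/null; python3 look.py 11
python3 -m handwheel '[[4.1,5.6,0,0,0,0,1],[9.1,10.5,0,0,0,0,1],[9.1,10.5,0,0,0,0,1]]' 20 >/dev/null; python3 look.py 12
python3 - <<'E'
import cv2
cv2.imwrite("pics/m5.png",cv2.resize(cv2.vconcat([cv2.imread(f"pics/n{k}.png") for k in("10","11","12")]),(800,600)))
E
```

```text
10 t 16.23 [-38.2  -9.   27.5] ang -166.7 r 39.3 F(up,y,n) [-3.2 -0.5  4.4] q [-0.07 -0.15 -0.74  2.37  0.45  0.36 -2.42]
11 t 16.7 [-32.2 -21.9  27.5] ang -145.8 r 38.9 F(up,y,n) [ 0.2 -3.3  1.5] q [-0.09 -0.16 -0.69  2.38  0.41  0.36 -2.34]
12 t 17.18 [-23.2 -30.9  27.4] ang -127.0 r 38.7 F(up,y,n) [ 0.1 -1.1  6.4] q [-0.1  -0.16 -0.65  2.36  0.36  0.36 -2.27]
```

View pics/m5.png

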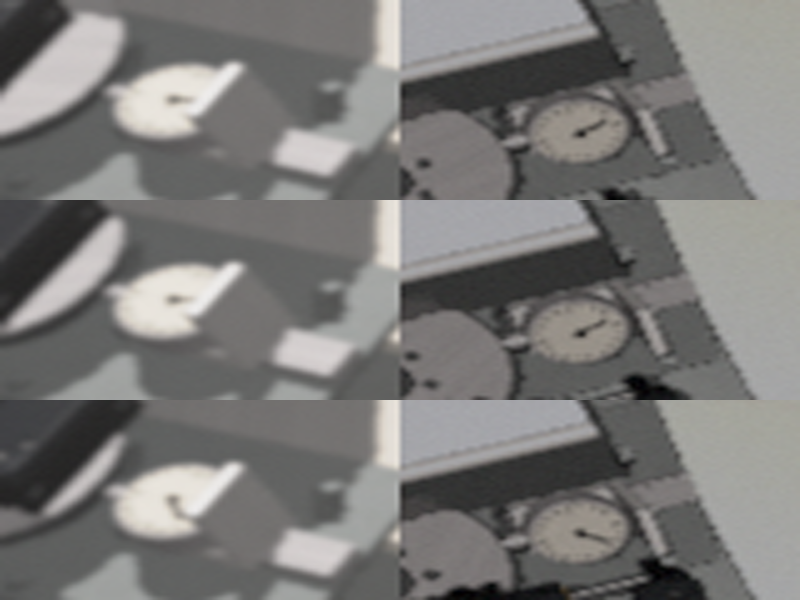

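Second (lower) spot begins near 233°. Continue.

```bash
python3 -m handwheel '[[5.8,3.9,0,0,0,0,1],[12.2,6.7,0,0,0,0,1],[12.2,6.7,0,0,0,0,1]]' 20 >/dev/null; python3 look.py 13
python3 -m handwheel '[[6.8,1.7,0,0,0,0,1],[13.7,2.2,0,0,0,0,1],[13.7,2.2,0,0,0,0,1]]' 20 >/dev/null; python3 look.py 14
python3 -m handwheel '[[6.9,-0.7,0,0,0,0,1],[13.6,-2.7,0,0,0,0,1],[13.6,-2.7,0,0,0,0,1]]' 20 >/dev/null; python3 look.py 15
python3 - <<'E'
import cv2
cv2.imwrite("pics/m6.png",cv2.resize(cv2.vconcat([cv2.imread(f"pics/n{k}.png") for k in("13","14","15")]),(800,600)))
E
```

```text
13 t 17.65 [-10.8 -37.   27.4] ang -106.3 r 38.5 F(up,y,n) [0.9 1.4 6.3] q [-0.1  -0.15 -0.62  2.34  0.34  0.36 -2.21]
14 t 18.12 [  2.9 -38.5  27.4] ang -85.8 r 38.6 F(up,y,n) [0.7 2.9 6.6] q [-0.1  -0.14 -0.6   2.32  0.33  0.38 -2.19]
15 t 18.6 [ 16.  -35.4  27.4] ang -65.7 r 38.8 F(up,y,n) [-0.3  2.9  8.5] q [-0.1  -0.12 -0.6   2.29  0.33  0.4  -2.18]
```

View pics/m6.png

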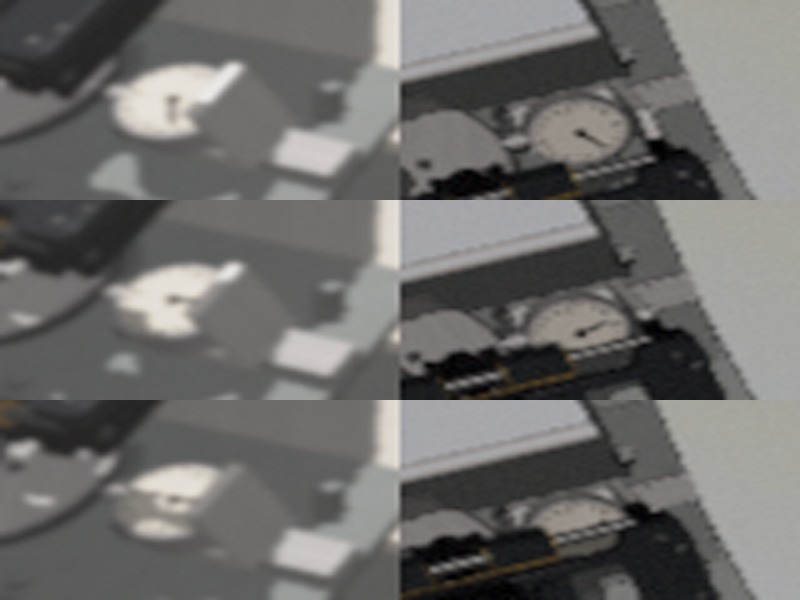

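```bash
python3 -m handwheel '[[6.3,-3.1,-0.3,0,0,0,1],[11.9,-7.2,-0.6,0,0,0,1],[11.9,-7.2,-0.6,0,0,0,1]]' 20 >/dev/null; python3 look.py 16
python3 -m handwheel '[[4.8,-5,0,0,0,0,1],[8.7,-10.8,0,0,0,0,1],[8.7,-10.8,0,0,0,0,1]]' 20 >/dev/null; python3 look.py 17
python3 -m handwheel '[[2.8,-6.4,0,0,0,0,1],[4.5,-13.1,0,0,0,0,1],[4.5,-13.1,0,0,0,0,1]]' 20 >/dev/null; python3 look.py 18
python3 -m handwheel '[[0.5,-7,0,0,0,0,1],[-0.2,-13.9,0,0,0,0,1],[-0.2,-13.9,0,0,0,0,1]]' 20 >/dev/null; python3 look.py 19
python3 -m handwheel '[[-1.9,-6.7,0,0,0,0,1],[-5,-13,0,0,0,0,1],[-5,-13,0,0,0,0,1]]' 20 >/dev/null; python3 look.py 20
python3 - <<'E'
import cv2
cv2.imwrite("pics/m7.png",cv2.resize(cv2.vconcat([cv2.imread(f"pics/n{k}.png") for k in("17","19","20")]),(800,600)))
E
```

```text
16 t 19.07 [ 26.4 -28.9  27.5] ang -47.6 r 39.1 F(up,y,n) [-2.   3.1  5.6] q [-0.1  -0.1  -0.61  2.26  0.35  0.42 -2.21]
17 t 19.55 [ 34.9 -18.6  27.5] ang -28.0 r 39.6 F(up,y,n) [-1.9  1.3  7.5] q [-0.1  -0.08 -0.64  2.23  0.38  0.44 -2.25]
18 t 20.02 [39.6 -6.  27.5] ang -8.6 r 40.0 F(up,y,n) [-2.2  1.1  8.1] q [-0.11 -0.07 -0.66  2.21  0.43  0.45 -2.31]
19 t 20.5 [39.8  7.6 27.5] ang 10.9 r 40.5 F(up,y,n) [-1.5  0.1  7.5] q [-0.11 -0.06 -0.69  2.2   0.47  0.47 -2.37]
20 t 20.98 [35.2 20.9 27.6] ang 30.7 r 41.0 F(up,y,n) [0.4 2.1 5.4] q [-0.13 -0.05 -0.71  2.2   0.52  0.48 -2.44]
```

View pics/m7.png

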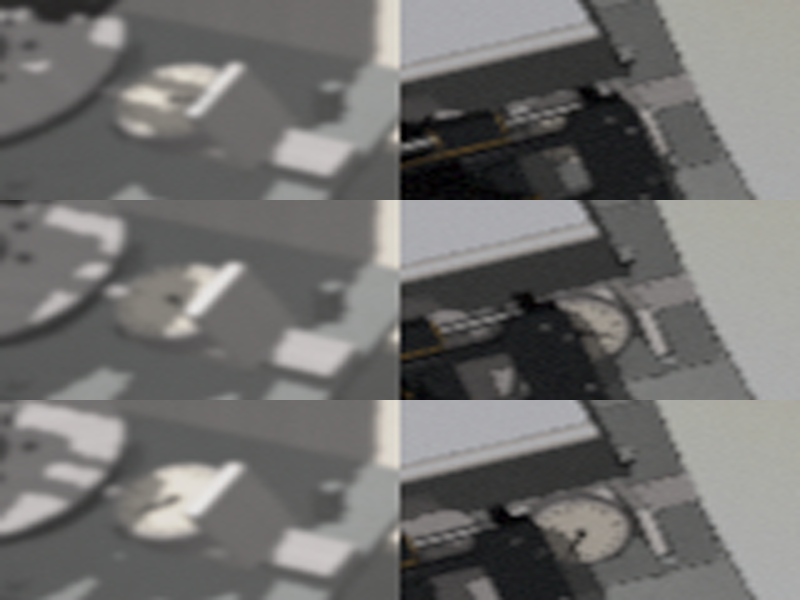

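```bash
cat >> look.py <<'E'
def ondial(uv):
    o,d=ray("top",uv); p0=W(1,-98,-3); return St(o+d*((p0-o)@n)/(d@n))[:2]
g=cv2.cvtColor(ims[1],cv2.COLOR_BGR2GRAY)
bl=[];pts=[]
for v in range(155,210):
    for u in range(255,320):
        q=ondial((u,v)); 
        if np.hypot(q[0]-1,q[1]+98)<15: bl.append((q[0],q[1],int(g[v,u]),u,v))
B=np.array(bl); th=np.median(B[:,2])*0.62
D=B[B[:,2]<th]; i=np.hypot(D[:,0]-1,D[:,1]+98)
pv=np.array([1,-98.]); D2=D[(i>5)]
v=(D2[:,:2]-pv).mean(0); print("needle pts",len(D2),"reading ~",round(float(np.arctan2(-v[1],v[0])%(2*np.pi)),2),"tip mean",v.round(1),"centre pts",D[i<5][:,:2].mean(0) if (i<5).any() else None)
E
python3 -m handwheel '[[-1.5,-2.3,0,0,0,0,1],[-1.5,-2.3,0,0,0,0,1]]' 20 >/dev/null; python3 look.py 21
python3 -m handwheel '[[-1.7,-2.2,0,0,0,0,1],[-1.7,-2.2,0,0,0,0,1]]' 20 >/dev/null; python3 look.py 22
python3 - <<'E'
import cv2
cv2.imwrite("pics/m8.png",cv2.resize(cv2.vconcat([cv2.imread(f"pics/n{k}.png") for k in("21","22")]),(800,600)))
E
```

```text
21 t 21.32 [34.1 22.7 27.6] ang 33.6 r 41.0 F(up,y,n) [ 2.  -0.6  5.2] q [-0.13 -0.05 -0.72  2.2   0.53  0.48 -2.45]
22 t 21.68 [32.5 25.  27.6] ang 37.6 r 41.1 F(up,y,n) [ 2.7 -1.1  4.6] q [-0.13 -0.04 -0.72  2.2   0.53  0.48 -2.47]Traceback (most recent call last):
  File "look.py", line 12, in <module>
    q=ondial((u,v));
  File "look.py", line 7, in ondial
    o,d=ray("top",uv); p0=W(1,-98,-3); return St(o+d*((p0-o)@n)/(d@n))[:2]
        ~~~^^^^^^^^^^
  File "h.py", line 5, in ray
    m=ctrl.camera_model(n);K=m["mtx"];p=np.linalg.solve(K,[uv[0],uv[1],1.])
ValueError: time passes only in moves, steps and waits
Traceback (most recent call last):
  File "look.py", line 12, in <module>
    q=ondial((u,v));
  File "look.py", line 7, in ondial
    o,d=ray("top",uv); p0=W(1,-98,-3); return St(o+d*((p0-o)@n)/(d@n))[:2]
        ~~~^^^^^^^^^^
  File "h.py", line 5, in ray
    m=ctrl.camera_model(n);K=m["mtx"];p=np.linalg.solve(K,[uv[0],uv[1],1.])
ValueError: time passes only in moves, steps and waits
```

View pics/m8.png

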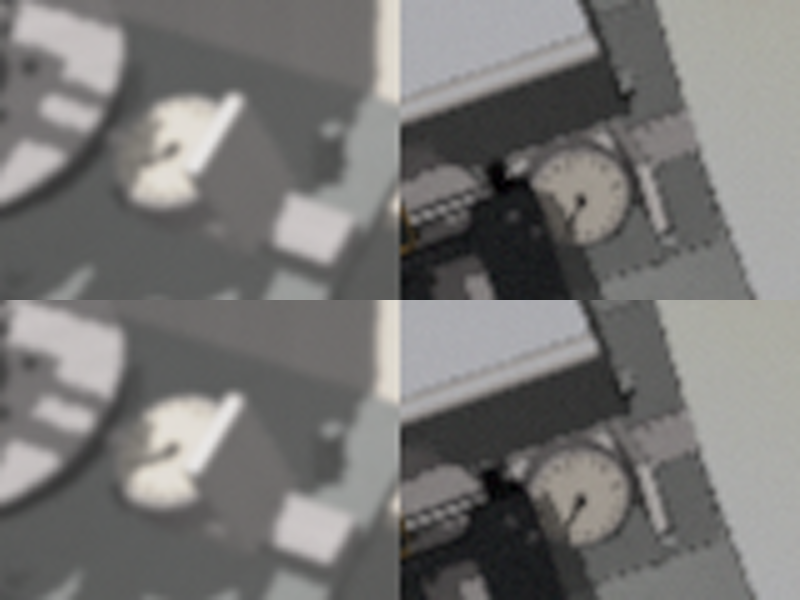

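```bash
sed -i '/^def ondial/,$d' look.py
python3 - <<'E'
from h import *
m=ctrl.camera_model("top")
def od(uv):
    p=np.linalg.solve(m["mtx"],[uv[0],uv[1],1.]);d=R.from_rotvec(m["orientation"]).apply([p[0],-p[1],-p[2]]);o=m["xyz"]
    return St(o+d*((W(1,-98,-3)-o)@n)/(d@n))[:2]
import cv2
for k in("n04","n07","n02","n21","n22","n03"):
    g=cv2.cvtColor(cv2.imread(f"pics/{k}.png"),cv2.COLOR_BGR2GRAY)
    pts=[]
    for v in range(130,270,2):
        for u in range(520,650,2):
            q=od((240+(u-400)/5,150+v/5)); r=np.hypot(q[0],q[1]+98)
            if r<17: pts.append((q[0],q[1],g[v,u],r))
    P=np.array(pts);c=np.array([0,-98.])
    piv=P[(P[:,3]<6)]; piv=piv[piv[:,2]<piv[:,2].min()+15][:,:2].mean(0)
    r=np.hypot(*(P[:,:2]-piv).T)
    ring=P[(r>6)&(r<12)]; 
    for t in(35,60):
        d=ring[ring[:,2]<ring[:,2].min()+t][:,:2]-piv; v=d.mean(0)
        print(k,piv.round(1),len(d),v.round(1),"read",round(float(np.arctan2(-v[1],v[0])%6.283),2))
E
```

```text
n04 [  -1. -100.] 23 [ 2.9 -8.4] read 1.24
n04 [  -1. -100.] 37 [ 3.  -8.3] read 1.22
n07 [  -1. -100.] 21 [ 3.3 -8. ] read 1.18
n07 [  -1. -100.] 37 [ 3.1 -8.1] read 1.2
n02 [ -1.3 -99.9] 54 [-3.7  8.4] read 4.3
n02 [ -1.3 -99.9] 75 [-3.1  8. ] read 4.34
n21 [ -1.3 -99.9] 32 [-4.6  8.8] read 4.23
n21 [ -1.3 -99.9] 55 [-4.1  8.2] read 4.25
n22 [ -1.6 -99.7] 24 [-6.   6.9] read 4.0
n22 [ -1.6 -99.7] 53 [-5.   7.1] read 4.11
n03 [ -1.8 -99.7] 18 [-8.6  2. ] read 3.37
n03 [ -1.8 -99.7] 34 [-8.4  2.3] read 3.41
```

```bash
python3 - <<'E'
from h import *
m=ctrl.camera_model("top")
def od(u,v):
    p=np.linalg.solve(m["mtx"],[240+(u-400)/5,150+v/5,1.]);d=R.from_rotvec(m["orientation"]).apply([p[0],-p[1],-p[2]]);o=m["xyz"]
    return St(o+d*((W(1,-98,-3)-o)@n)/(d@n))[:2]
for k,c,t in(("n21",(581,202),(568,230)),("n22",(581,202),(567,233)),("n03",(581,200),(581,232)),("n04",(581,200),(606,186))):
    v=od(*t)-od(*c);print(k,v.round(1),np.arctan2(-v[1],v[0])%6.283)
E
cat > crop.py <<'E'
import cv2,sys
cv2.imwrite("pics/z.png",cv2.resize(cv2.imread(f"pics/n{sys.argv[1]}.png")[100:270,490:680],(760,600),interpolation=cv2.INTER_CUBIC))
E
python3 -m handwheel '[[-1.7,-2.2,0,0,0,0,1],[-1.7,-2.2,0,0,0,0,1]]' 20 >/dev/null; python3 look.py 23; python3 crop.py 23
```

```text
n21 [-11.6   9.9] 3.850302557276747
n22 [-12.9  10.8] 3.839562213648706
n03 [-15.9   4.6] 3.422744728515304
n04 [  2.5 -13.4] 1.3825856791331086
23 t 22.02 [30.6 27.5 27.6] ang 41.9 r 41.1 F(up,y,n) [ 2.7 -0.6  4.7] q [-0.13 -0.04 -0.72  2.2   0.54  0.48 -2.48]
```

View pics/z.png

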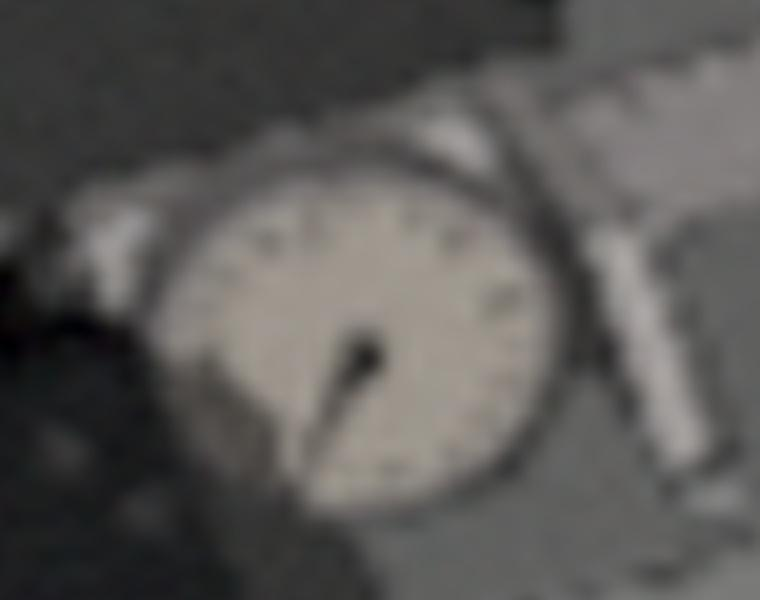

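```bash
python3 -m handwheel '[[0,0,0,0,0,0,0.3],[0,0,0,0,0,0,-0.3],[0,0,0,0,0,0,-0.3],[0,0,0,0,0,0,-0.3],[0,0,0,0,0,0,-0.3],[0,0,0,0,0,0,-0.3],[0,0,0,0,0,0,-0.3]]' 20; python3 look.py 24; python3 crop.py 24
```

```text
time: 23.0
position: [0.4615, 0.3628, 0.1352]
tool_rot: [-2.846, -0.541, -0.889]
ft_force: [-0.4, -0.3, 0.2]
grip_width: 0.646
24 t 23.0 [29.4 27.1 27.3] ang 42.7 r 40.0 F(up,y,n) [-0.3 -0.1  0.4] q [-0.13 -0.04 -0.73  2.21  0.54  0.48 -2.48]
```

View pics/z.png

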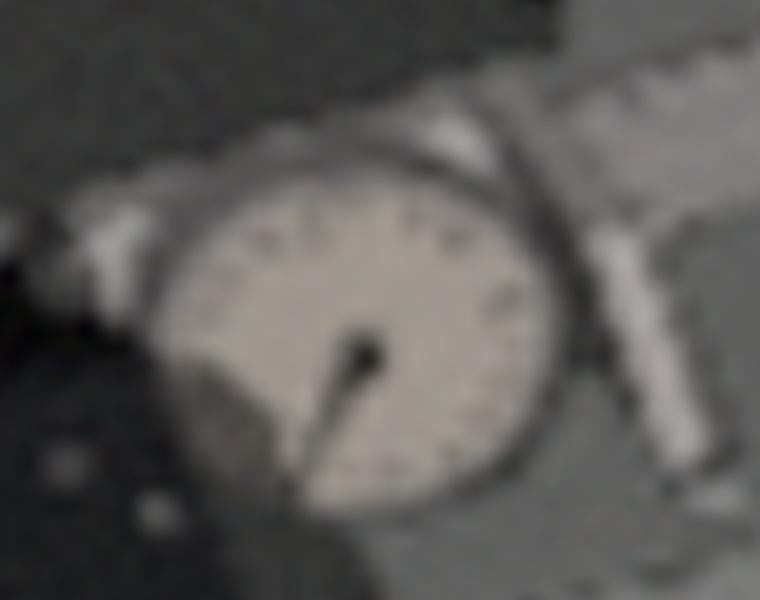

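Needle is unchanged (pivot (364,355), tip about (300,490) in the zoom). Retract along the tool axis.

```bash
python3 -m handwheel '[[0,0,-15,0,0,0,-0.3],[0,0,-30,0,0,0,-0.3],[0,0,-45,0,0,0,-0.3],[0,0,-56,0,0,0,-0.3],[0,0,-56,0,0,0,-0.3]]' 20; python3 look.py 25
python3 -m handwheel '[[0,-20,-10,0,0,0,-0.3],[0,-50,-20,0,0,0,-0.3],[0,-70,-20,0,0,0,-0.3],[0,-70,-20,0,0,0,-0.3],[0,-70,-20,0,0,0,-0.3]]'; python3 look.py 26; python3 crop.py 26
python3 - <<'E'
import cv2
from h import *
cv2.imwrite("pics/f.png",cv2.cvtColor(cv2.hconcat([ctrl.get_image("side"),ctrl.get_image("top")]),cv2.COLOR_RGB2BGR)[:, :]); 
a=cv2.imread("pics/f.png");cv2.imwrite("pics/f.png",cv2.resize(a,(800,300),interpolation=cv2.INTER_AREA))
E
```

```text
time: 23.72
position: [0.432, 0.3515, 0.1822]
tool_rot: [-2.845, -0.542, -0.892]
ft_force: [-0.4, 0.2, 0.1]
grip_width: 0.648
25 t 23.73 [30.5 27.4 83.9] ang 42.0 r 41.0 F(up,y,n) [-0.2  0.4  0.2] q [-0.18 -0.21 -0.66  2.22  0.28  0.56 -2.26]
time: 24.45
position: [0.396, 0.4107, 0.1966]
tool_rot: [-2.848, -0.54, -0.888]
ft_force: [0.4, 0.4, -0.2]
grip_width: 0.647
26 t 24.45 [ 29.1  95.7 102.5] ang 73.1 r 100.0 F(up,y,n) [ 0.3  0.3 -0.4] q [-0.18 -0.17 -0.82  2.14  0.38  0.66 -2.47]
```

View pics/z.png

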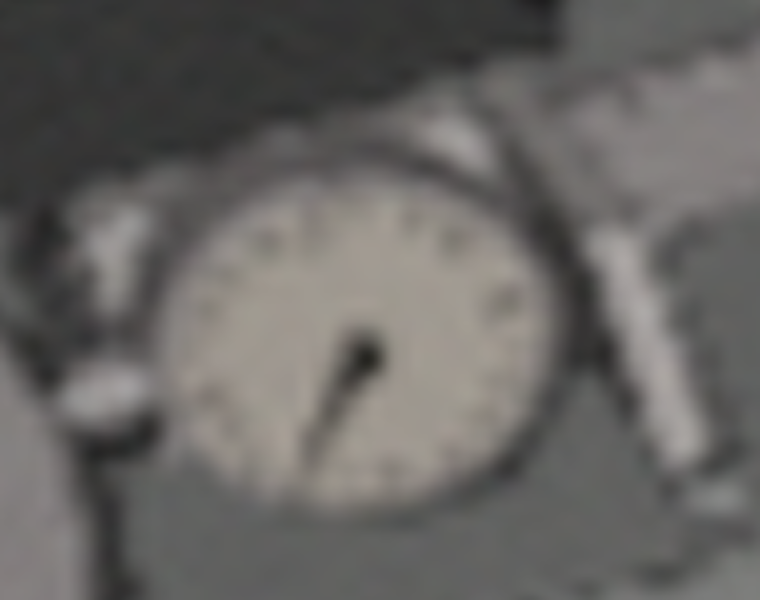

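View pics/f.png

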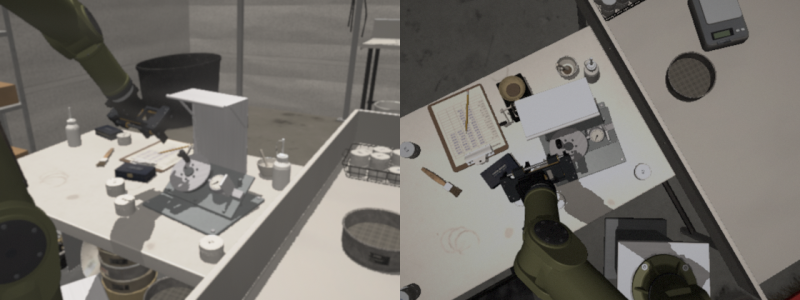

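Run:
```python
from h import *
import cv2
m=ctrl.camera_model("top")
def od(u,v):
    p=np.linalg.solve(m["mtx"],[240+(u-400)/5,150+v/5,1.]);d=R.from_rotvec(m["orientation"]).apply([p[0],-p[1],-p[2]]);o=m["xyz"]
    return St(o+d*((W(1,-98,-3)-o)@n)/(d@n))[:2]
for k in("n04","n03","n26"):
    g=cv2.cvtColor(cv2.imread(f"pics/{k}.png"),cv2.COLOR_BGR2GRAY)
    P=np.array([(*od(u,v),g[v,u]) for v in range(130,270,2) for u in range(520,650,2)])
    r=np.hypot(P[:,0],P[:,1]+98); piv=P[r<6]; piv=piv[piv[:,2]<piv[:,2].min()+15][:,:2].mean(0)
    r=np.hypot(*(P[:,:2]-piv).T); ring=P[(r>5)&(r<13)]; d=ring[ring[:,2]<ring[:,2].min()+35][:,:2]-piv; v=d.mean(0)
    print(k,piv.round(1),v.round(1),round(float(np.arctan2(-v[1],v[0])%6.283),2))
v=od(565,238.8)-od(581,200.6);print(np.arctan2(-v[1],v[0])%6.283)
for i in("n00","n07"): pass
for uv in((340,240),(170,276),(219,281)): print(onz("top",uv,.038))
```

```text
n04 [  -1. -100.] [ 2.9 -8.3] 1.24
n03 [ -1.8 -99.7] [-8.5  2.1] 3.38
n26 [ -1.6 -99.7] [-6.   6.1] 3.93
3.811516466718847
[0.3908 0.0801 0.038 ]
[0.2925 0.4925 0.038 ]
[0.2835 0.3738 0.038 ]
```

```bash
python3 -c "
from bench import ctrl
ctrl.close_job()"
```

```text
the job is handed in; nothing more can be done
```

I pushed the indicator home, turned the drum a little over one full turn, and left it with its highest spot under the plunger. I then let go, backed the gripper clear and handed the job in at about 24.5 s of the 67 s; no verdict was given.

- **Indicator:** I pushed it with the closed fingers until it stopped moving and the force climbed to about 25 N. On the plain part of the drum the needle then read about 1.2–1.4, against the 1.3 expected when home.
- **Turning:** I carried the knob counter-clockwise from about -9° through a full turn to about 402°. The high spot came near 38–40°, and the lower spot came about three-quarters of a turn round, near 235–255°.
- **Final reading:** With the gripper clear, the needle measured about 3.93 by image mask and 3.81 by hand-picked points. Both fit the greatest reading of about 3.85. It did not move when I released the knob.
- **Tins:** The three tins seen near the stand appeared unmoved in the last pictures. The two on the robot's left were hidden by the arm in the top view, so I checked those only in the side view.
- **Problems with no lasting effect:** Joint 2 reached its limit of -0.3 during the high approach, so those first poses were only partly reached until I went lower. My first automatic needle readings near the peak (4.0–4.3) were thrown off by the gripper's shadow, so I discarded them.

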